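# Stack the angle weights, corners alternating, on the drying board

### The job

Build a level pile from the three L-shaped print weights on the white board. First push the weight that lies on the board, without lifting it, until its outer edges sit flush against both steel stop strips; then lay the other knobbed weight from the tray flat on it, turned half round so that its corner is diagonally opposite, and last the plain weight without a knob flat on top, its corner the same way as the bottom one's, with the edges of all three squared up. Leave the bottle, the film can and the film reel where they stand.

Things in the scene. Friction and masses are not known exactly. Their poses are not given: they have to be found in the camera images.
- board: Fixed white board 320 mm square, 12 mm thick, origin under its centre, edges along its x and y. Two steel stop strips, 8 mm high and 8 wide, stand on it and meet at a right angle: one along y, its inner face at x = +48 mm, over y -48 to +48; one along x, its inner face at y = +48 mm, over x -48 to +48. The bottom weight's outer corner goes into the corner where they meet.
- home (a point): Middle of the board's top face, axes as the board's. When the bottom weight is fully home, its 96 mm square outline is centred on this point with the same x and y directions.
- low_weight_mid (a point): Bottom weight, on the board, -x -y of home, askew. Dark steel-grey flat L, 18 mm thick, about 0.3 kg; legs 96 mm long outside, 38 mm wide. Point: middle of its 96 mm square outline, 9 mm above its underside. Outer corner at x, y = +48, +48 mm, inner corner at +10, +10; legs along the +x side (x 10 to 48) and the +y side (y 10 to 48); mass centre at +11, +11. z up. Bright steel knob on top at +36, +36 mm: 16 mm wide, 12 high.
- middle_weight_mid (a point): Second weight, in the tray, any yaw. Dark steel-grey flat L, 18 mm thick, about 0.3 kg; legs 96 mm long outside, 38 mm wide. Point: middle of its 96 mm square outline, 9 mm above its underside. Outer corner at x, y = +48, +48 mm, inner corner at +10, +10; legs along the +x side (x 10 to 48) and the +y side (y 10 to 48); mass centre at +11, +11. z up. Bright steel knob on top at +36, +36 mm: 16 mm wide, 12 high.
- middle_weight_corner (a point): The tip of the outer corner of that weight, at half the plate's thickness (+48, +48, 0 mm from its middle point).
- top_weight_mid (a point): Plain weight without a knob, in the tray, any yaw. Dark steel-grey flat L, 18 mm thick, about 0.3 kg; legs 96 mm long outside, 38 mm wide. Point: middle of its 96 mm square outline, 9 mm above its underside. Outer corner at x, y = +48, +48 mm, inner corner at +10, +10; legs along the +x side (x 10 to 48) and the +y side (y 10 to 48); mass centre at +11, +11. z up.
- top_weight_corner (a point): The tip of the outer corner of that weight, at half the plate's thickness (+48, +48, 0 mm from its middle point).
- tray: Fixed white open developing tray, outside 280 mm (its x) by 380 mm (its y), 45 mm high with walls 5 mm thick and a floor 5 mm thick, rims reaching 10 mm outwards; origin under its centre, z up. Tray and board may be on either side (left or right).
- bottle_mid (a point): Bystander: brown glass bottle with black cap, 56 mm across and 150 mm tall, standing on the board beyond one of the strips, its centre about 115 mm from the home point in +x or in +y (the film can is then at the other). The point is its centre, 75 mm up.
- film_can_mid (a point): Bystander: small black film can with grey lid, 35 mm across and 52 mm tall, standing on the board beyond the other strip. The point is its centre, 26 mm up.
- reel_mid (a point): Bystander: black film reel, 50 mm across and 38 mm tall, standing in the tray between the two weights near the wall on the tray's +x side. The point is its centre, 19 mm up.
There are look-alikes about, which are no part of the job. Leave any pink look-alike of the part that bears top_weight_mid alone. What is shaped like the part that bears low_weight_mid but brown is not meant.

How it is judged:
On the way, in this order (a step that is already met when the one before it is completed fails the run):
1. the bottom weight has been slid flush against both strips (horizontal distance between low_weight_mid and home below 0.006 m and angle between the x axis of low_weight_mid and the x axis of home, either way round below 0.07 rad and z of low_weight_mid in the frame of home below 0.012 m), for 0.2 s.
2. the second knobbed weight lies flat on it, turned half round (horizontal distance between middle_weight_mid and low_weight_mid below 0.01 m and angle between the x axis of middle_weight_mid and the x axis of low_weight_mid, either way round below 0.12 rad and angle between middle_weight_mid's own z axis and vertical below 0.05 rad and z of middle_weight_mid in the frame of low_weight_mid between 0.015 and 0.021 m and x of middle_weight_corner in the frame of low_weight_mid below -0.03 m and y of middle_weight_corner in the frame of low_weight_mid below -0.03 m), for 0.2 s.
At the end, for the whole second after the job is handed in: Bottom weight home at both strips (9 mm, 0.1 rad); knobbed weight flat on it turned half round, plain one flat on that turned like the bottom one; each within 10 mm and 0.12 rad of square with the bottom one, level within 0.05 rad, 18 and 36 mm above it (3 mm) (all of step 2 and horizontal distance between low_weight_mid and home below 0.009 m and angle between the x axis of low_weight_mid and the x axis of home, either way round below 0.1 rad and angle between each of low_weight_mid, top_weight_mid's own z axis and vertical below 0.05 rad and z of low_weight_mid in the frame of home below 0.012 m and horizontal distance between top_weight_mid and low_weight_mid below 0.01 m and angle between the x axis of top_weight_mid and the x axis of low_weight_mid, either way round below 0.12 rad and z of top_weight_mid in the frame of low_weight_mid between 0.033 and 0.039 m and x of top_weight_corner in the frame of low_weight_mid above 0.03 m and y of top_weight_corner in the frame of low_weight_mid above 0.03 m); the robot touches nothing.
It fails at once if the bottom weight is lifted off the board or tipped instead of being slid (z of low_weight_mid in the frame of home above 0.017 m or angle between low_weight_mid's own z axis and vertical above 0.2 rad).
It fails at once if the bottle is moved more than 25 mm or knocked over (distance of bottle_mid from where it was at the start of the episode above 0.025 m or angle between bottle_mid's own z axis and vertical above 0.4 rad).
It fails at once if the film can is moved more than 25 mm or knocked over (distance of film_can_mid from where it was at the start of the episode above 0.025 m or angle between film_can_mid's own z axis and vertical above 0.4 rad).
It fails at once if the film reel is moved more than 25 mm or knocked over (distance of reel_mid from where it was at the start of the episode above 0.025 m or angle between reel_mid's own z axis and vertical above 0.4 rad).
It also fails if it takes over 72 s, if anything falls off the work surface, if the arm or the gripper's body presses on something with over 40 N, if the wrist force passes 120 N, or if a joint passes its speed limit or range.

### The arm

A 7-joint arm with a two-finger parallel gripper is mounted at the origin on the work surface. World frame = base frame: x ahead of the robot, y to its left, z up, the work surface at z = 0. Lengths are in m, angles in rad, forces in N, time in s.
With the tool pointing down it reaches from about 0.425 to 0.95 m from the base axis. Payload 4.7 kg.
Tool frame: the origin (TCP) lies at the very end of the fingers, on their centre line; the grasp point (between the pads) lies hold_point_z behind it (hold_point_z is the distance from the TCP to the grasp point, in m); z points along the fingers, y is the line along which they close (so a half turn about z gives the same grasp; the last joint's range is limited). The gripper opens to 87 mm and grips with 3 to 60 N. Pads are 19 mm wide; open, the fingers measure 117 mm over their backs; the gripper's body (75 mm by 190 mm) begins 51 mm behind the grasp point.
Start: joints at [-0.029, 0.469, -0.049, 1.532, 0.024, 1.141, -0.082], TCP at [0.675, 0, 0.223] pointing down, gripper open.
Joint ranges: [-2.59, 2.59], [-0.33, 1.99], [-1.39, 1.29], [0.1, 2.45], [-1.04, 4.18], [0.21, 1.99], [-2.66, 2.66]. Speed limits (rad/s): [2.57, 2.57, 3.14, 3.14, 3.14, 3.14, 3.14].

### API

Orientations are given as a rotation vector (axis times angle).
In Python, from workcell import get_obs, capture, sign_off, hold_point_z gives the robot as it stands.
- The arm moves only by the tool drive_tool, never from a script. Its arguments are lists of equal length, an entry for each row: "delta_pos": the shift along the tool's x, y, z in mm, a list of three; "spin": the turn about the tool's z in degrees. A call has 1 to 12 rows; each row is the pose to reach, as a shift and turn from the pose commanded when the call began, along the tool's axes at that moment; what a row does not reach only later rows make up. A row lasts 1/10 s, in which the tool goes at most 50 mm and 8.59 degrees, less where a joint would pass 70% of its speed; a pose out of reach is approached as far as the arm can. A call with a gripper value outside its range is refused whole. "gripper" is the opening, from -1 (shut) to 1 (fully open), set as the call begins (left out, the last holds). The fingers move at their own pace and stop on an object; "newtons" is the grip in N (left out, the last holds). Time passes only in rows, so rows that repeat a pose let the fingers close. It gives the time, the measured TCP pose, the force, the opening and the grip force at its end, in the units of the state.
- get_obs(): the state, without advancing time (a new reading comes with each control period).
- capture(name): name is "scene" or "side" or "wrist"; returns a dict with "pixels" (400x640x3 uint8, red, green, blue), "depth" (400x640 float32, m along the optical axis (not along the pixel's ray), 0 where there is no reading), "fx", "fy", "cx", "cy" (pixels), "rvec" (rotation vector, rad) and "tvec" (3), from world to camera coordinates, as OpenCV has them; the wrist camera has in their place "mount" (4x4, takes a point from camera to tool coordinates, whose origin is the TCP and whose axes are the flange's). Camera axes: x right, y down, z forward; pixel columns grow to the right and rows downward; lengths in m; the calibration is good to about 2 mm. A picture is of the moment at which its call begins: read the wrist's pose just before it.
- sign_off(): hands the job in; it is judged then, once.
The state is a dict: "time": time; "joints": joint angles; "dq": joint speeds; "effort": joint torques, N m; "position": TCP position; "ee_rot": TCP orientation; "contact_force": force on the tool from outside, world axes, zero at the start; "ft_torque": the same for the moment, N m; "gripper_width": opening from 0.0 (shut) to 1.0 (fully open); "gripper_force": force on a finger pad.
Only numpy, scipy, OpenCV 4.12 (cv2) and the standard library are available. Lean on these libraries where they do the work, as an engineer would, in place of code of your own. Each camera call takes 0.05 s, during which the arm holds its last target. There are 200 camera calls.

## Working session

There is one attempt and no reset: what is moved stays moved. The work goes in short steps, Python scripts to look and compute and a tool call to move; the robot and the scene stay as the last step left them, time stands still between calls to the robot, and variables do not carry over. Pictures are saved under pics/ and viewed, at most 10 in all, crops included, and the job is handed in when it is done.

Besides the shell and the picture viewer there is one more tool, called after "Call:" as name(argument=value, ...) on one line, values as JSON. drive_tool: Moves the arm, as the interface text tells. Its arguments: {"type":"object","properties":{"delta_pos":{"type":"array","items":{"type":"array","items":{"type":"number"}}},"spin":{"type":"array","items":{"type":"number"}},"gripper":{"type":"number"},"newtons":{"type":"number"}},"required":["delta_pos","spin"]}

```bash
ls; mkdir -p pics; cat > h.py <<'E'
import numpy as np, cv2, pickle
from workcell import get_obs, capture, sign_off, hold_point_z
def cam(name):
    o=get_obs(); c=capture(name)
    if 'mount' in c:
        R,_=cv2.Rodrigues(np.array(o['ee_rot'],float)); T=np.eye(4); T[:3,:3]=R; T[:3,3]=o['position']
        c['T']=T@np.array(c['mount'])
    else:
        R,_=cv2.Rodrigues(np.array(c['rvec'],float)); T=np.eye(4); T[:3,:3]=R.T; T[:3,3]=-R.T@np.array(c['tvec'],float).ravel(); c['T']=T
    return c
def save(c,f): cv2.imwrite(f,c['pixels'][:,:,::-1])
def plane(c,uv,z):
    uv=np.atleast_2d(uv).astype(float)
    d=np.c_[(uv[:,0]-c['cx'])/c['fx'],(uv[:,1]-c['cy'])/c['fy'],np.ones(len(uv))]@c['T'][:3,:3].T
    o=c['T'][:3,3]; return o+d*((z-o[2])/d[:,2])[:,None]
def cloud(c):
    v,u=np.mgrid[:400,:640]; D=c['depth']
    P=np.stack([(u-c['cx'])/c['fx']*D,(v-c['cy'])/c['fy']*D,D],-1)
    P=P@c['T'][:3,:3].T+c['T'][:3,3]; P[D<=0]=np.nan; return P
E
python3 - <<'E'
from h import *
print(hold_point_z, get_obs())
for n in ['scene','side']:
    c=cam(n); save(c,f'pics/{n}0.png'); pickle.dump(c,open(n+'.pkl','wb')); print(n,c['T'].round(3),c['fx'])
E
```

```text
pics
0.0187 {'time': 0.0, 'joints': array([-0.02891326,  0.46944918, -0.04864299,  1.53368984,  0.02408083,
        1.14096196, -0.08227254]), 'dq': array([ 0.00156569, -0.00138896,  0.00043299,  0.00093207,  0.00017763,
       -0.00017419,  0.00206788]), 'effort': array([ 8.49551179e-05, -5.07972229e+01, -8.03461717e-02, -2.36155879e+01,
       -6.12773141e-02,  3.78107757e-02,  1.50727069e-04]), 'position': array([6.74409563e-01, 5.46438281e-05, 2.21496069e-01]), 'ee_rot': array([-2.22037522e+00, -2.22061308e+00,  2.16886798e-03]), 'contact_force': array([-0.38879151,  0.31065278, -0.17051594]), 'ft_torque': array([0.01826847, 0.03709373, 0.02841411]), 'gripper_force': 0.0, 'gripper_width': 1.001172461224221}
scene [[ 0.242  0.665 -0.707  1.339]
 [ 0.97  -0.174  0.169 -0.178]
 [-0.011 -0.726 -0.687  0.909]
 [ 0.     0.     0.     1.   ]] 398.9802271780146
side [[ 0.776 -0.331  0.537 -0.362]
 [-0.63  -0.396  0.667 -1.028]
 [-0.008 -0.857 -0.516  0.885]
 [ 0.     0.     0.     1.   ]] 435.3030104662346
```

View pics/scene0.png

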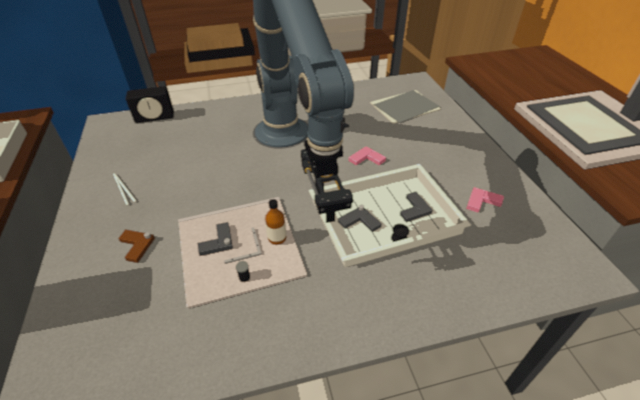

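View pics/side0.png

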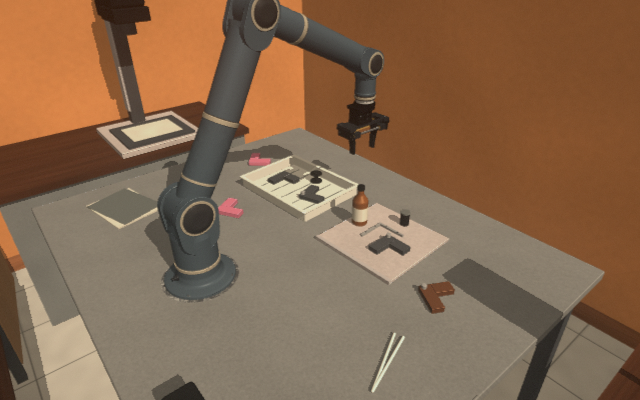

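```bash
cat >> h.py <<'E'
def fitL(c,box,ztop,zlo,zhi,vmax=75,show=None):
    """box xmin,xmax,ymin,ymax. dark pixels, rays onto ztop -> middle, yaw of L (corner at +,+ )"""
    P=cloud(c); hsv=cv2.cvtColor(c['pixels'],cv2.COLOR_RGB2HSV)
    x,y,z=P[...,0],P[...,1],P[...,2]
    m=(x>box[0])&(x<box[1])&(y>box[2])&(y<box[3])&(z>zlo)&(z<zhi)&(hsv[...,2]<vmax)
    m=cv2.morphologyEx(m.astype(np.uint8),cv2.MORPH_OPEN,np.ones((2,2)))
    n,l,s,ce=cv2.connectedComponentsWithStats(m); out=[]
    for i in range(1,n):
        if s[i,4]<80: continue
        v,u=np.nonzero(l==i); Q=plane(c,np.c_[u,v],ztop)[:,:2]
        (cx,cy),(w,h),a=cv2.minAreaRect((Q*1000).astype(np.float32))
        ca=np.deg2rad(a); d=Q.mean(0)*1000-[cx,cy]
        yaw=np.arctan2(d[1],d[0])-np.pi/4
        yaw=ca+np.round((yaw-ca)/(np.pi/2))*np.pi/2
        out.append(dict(px=ce[i].round(),area=s[i,4],mid=(round(cx,1),round(cy,1)),size=(round(w,1),round(h,1)),yaw=round(np.rad2deg(yaw),1),d=d.round(1),zmed=np.nanmedian(z[l==i]).round(4)))
    return out
E
python3 - <<'E'
from h import *
im=[]
for n in ['scene','side']:
    c=pickle.load(open(n+'.pkl','rb')); P=cloud(c)
    if n=='scene':
        for nm,p in dict(low=(217,240),can=(243,264),bot=(274,205),t1=(360,218),t2=(415,208),reel=(400,229),rim=(342,256),board0=(192,297),board1=(303,275),board2=(180,215),board3=(288,203),s1=(257,238),s2=(240,260),brown=(136,243),trayA=(345,257),trayB=(465,220),trayC=(420,168)).items(): print(nm,P[p[1],p[0]].round(3))
    for r in fitL(c,(.3,1,-.5,.0),.030,.018,.045): print(n,'board',r)
    for r in fitL(c,(.3,1,-.05,.5),.023,.012,.04): print(n,'tray',r)
    if n=='scene': a=c['pixels'][190:290,170:310]; b=c['pixels'][150:265,310:470]
    im.append(0)
cv2.imwrite('pics/crop0.png',np.vstack([cv2.resize(a,(420,300),interpolation=2),cv2.resize(b,(420,300),interpolation=2)])[:,:,::-1])
E
```

```text
low [ 0.538 -0.285  0.03 ]
can [ 0.672 -0.22   0.066]
bot [ 0.572 -0.113  0.161]
t1 [0.552 0.144 0.022]
t2 [0.556 0.323 0.024]
reel [0.643 0.234 0.045]
rim [0.696 0.044 0.045]
board0 [ 0.703 -0.363  0.013]
board1 [ 0.706 -0.069  0.011]
board2 [ 0.379 -0.396  0.002]
board3 [ 0.409 -0.053 -0.001]
s1 [ 0.545 -0.172  0.013]
s2 [ 0.614 -0.229  0.013]
brown [ 0.484 -0.515  0.022]
trayA [0.702 0.05  0.046]
trayB [0.66  0.432 0.047]
trayC [0.403 0.407 0.046]
scene board {'px': array([216., 251.]), 'area': np.int32(91), 'mid': (579.0, -288.6), 'size': (11.4, 86.7), 'yaw': np.float64(-178.5), 'd': array([-0.5, -0.5]), 'zmed': np.float64(0.0199)}
```

View pics/crop0.png

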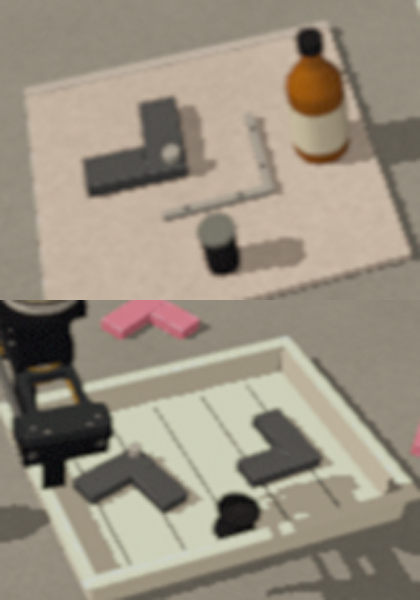

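Candidates: grey knobbed L on the board at (217,240) is the low weight. In the tray, (360,218) has a knob and is the middle weight, and (415,208) is plain and is the top weight. The brown (136,243) and pink (368,156), (486,200) pieces are look-alikes. The crop confirms the knobs.

Call:
drive_tool(delta_pos=[[-230, -120, -150], [-230, -120, -150], [-230, -120, -150], [-230, -120, -150], [-230, -120, -150], [-230, -120, -150], [-230, -120, -150], [-230, -120, -150], [-230, -120, -150]], spin=[0, 0, 0, 0, 0, 0, 0, 0, 0])

```text
time: 1.0
position: [0.5552, -0.2283, 0.3714]
ee_rot: [-2.218, -2.222, -0.0]
contact_force: [-0.1, -0.2, -1.1]
gripper_width: 1.002
gripper_force: 0.0
```

```bash
python3 - <<'E'
from h import *
o=get_obs(); print(o['time'],o['position'],o['ee_rot'])
c=cam('wrist'); save(c,'pics/w1.png'); pickle.dump(c,open('w1.pkl','wb')); print(c['T'].round(3),c['fx'])
for r in fitL(c,(.3,1,-.5,.0),.030,.022,.036,90): print(r)
E
```

```text
1.0 [ 0.55521054 -0.22833286  0.37139947] [-2.21759683e+00 -2.22223465e+00 -1.01262906e-04]
[[ 1.     0.004 -0.     0.555]
 [ 0.003 -0.961 -0.276 -0.152]
 [-0.001  0.276 -0.961  0.535]
 [ 0.     0.     0.     1.   ]] 324.7298920215144
{'px': array([318., 195.]), 'area': np.int32(1396), 'mid': (545.5, -293.0), 'size': (54.5, 94.0), 'yaw': np.float64(0.7), 'd': array([5.1, 3. ]), 'zmed': np.float64(0.0313)}
```

View pics/w1.png

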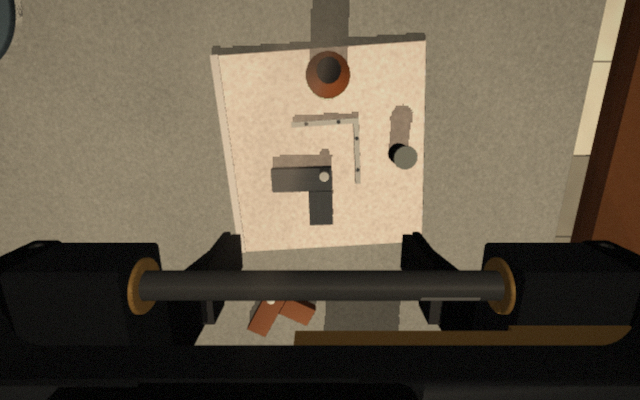

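```bash
python3 - <<'E'
from h import *
c=pickle.load(open('w1.pkl','rb')); P=cloud(c); hsv=cv2.cvtColor(c['pixels'],cv2.COLOR_RGB2HSV)
for u,v in [(290,175),(320,205),(324,177),(310,122),(356,165),(340,130),(250,120)]: print(u,v,hsv[v,u],P[v,u].round(4))
for v in (115,118,121,124,127): print(v,[tuple(hsv[v,u]) for u in (305,325,345)])
print('z',[(v,P[v,310,2].round(4)) for v in range(110,134)])
print('z',[(u,P[165,u,2].round(4),hsv[165,u][1],hsv[165,u][2]) for u in range(345,372)])
x,y,z=P[...,0],P[...,1],P[...,2]
m=(z>.0085)&(z<.05)&(abs(x-.56)<.25)&(abs(y+.22)<.25)&(hsv[...,2]>120)&(np.arange(400)[:,None]<235)
v,u=np.nonzero(m); Q=plane(c,np.c_[u,v],.012)[:,:2]*1000
print(cv2.minAreaRect(Q.astype(np.float32)))
E
```

```text
290 175 [18 61 96] [ 0.5058 -0.2573  0.0307]
320 205 [22 40 70] [ 0.5534 -0.3065  0.0314]
324 177 [ 19  57 180] [ 0.5595 -0.2576  0.0432]
310 122 [ 18  57 182] [ 0.5376 -0.1759  0.0218]
356 165 [ 19  57 178] [ 0.6106 -0.2425  0.022 ]
340 130 [ 17  69 223] [ 0.5845 -0.1885  0.0129]
250 120 [ 19  59 221] [ 0.4435 -0.1736  0.0128]
115 [(np.uint8(15), np.uint8(77), np.uint8(153)), (np.uint8(16), np.uint8(75), np.uint8(146)), (np.uint8(15), np.uint8(76), np.uint8(138))]
118 [(np.uint8(15), np.uint8(78), np.uint8(147)), (np.uint8(16), np.uint8(78), np.uint8(147)), (np.uint8(17), np.uint8(65), np.uint8(149))]
121 [(np.uint8(18), np.uint8(67), np.uint8(144)), (np.uint8(19), np.uint8(55), np.uint8(181)), (np.uint8(19), np.uint8(59), np.uint8(181))]
124 [(np.uint8(17), np.uint8(67), np.uint8(103)), (np.uint8(20), np.uint8(57), np.uint8(183)), (np.uint8(17), np.uint8(62), np.uint8(214))]
127 [(np.uint8(16), np.uint8(66), np.uint8(217)), (np.uint8(20), np.uint8(57), np.uint8(224)), (np.uint8(17), np.uint8(65), np.uint8(223))]
z [(110, np.float64(0.0131)), (111, np.float64(0.0101)), (112, np.floa
[... 1491 characters left out ...]
.0121), np.uint8(67), np.uint8(218)), (362, np.float64(0.0134), np.uint8(65), np.uint8(221)), (363, np.float64(0.0124), np.uint8(61), np.uint8(226)), (364, np.float64(0.0117), np.uint8(59), np.uint8(224)), (365, np.float64(0.0134), np.uint8(60), np.uint8(224)), (366, np.float64(0.0143), np.uint8(63), np.uint8(222)), (367, np.float64(0.0135), np.uint8(62), np.uint8(223)), (368, np.float64(0.0126), np.uint8(62), np.uint8(223)), (369, np.float64(0.0135), np.uint8(60), np.uint8(224)), (370, np.float64(0.0139), np.uint8(63), np.uint8(224)), (371, np.float64(0.0122), np.uint8(63), np.uint8(224))]
((559.0481567382812, -221.49478149414062), (321.3103332519531, 305.0074768066406), 3.8155031204223633)
```

```bash
cat >> h.py <<'E'
def rects(c,box,zlo,zhi,zp,amin=60,k=1,rows=400):
    P=cloud(c); x,y,z=P[...,0],P[...,1],P[...,2]
    m=((x>box[0])&(x<box[1])&(y>box[2])&(y<box[3])&(z>zlo)&(z<zhi)&(np.arange(400)[:,None]<rows)).astype(np.uint8)
    m=cv2.morphologyEx(m,cv2.MORPH_CLOSE,np.ones((3,3)))
    if k>1: m=cv2.morphologyEx(m,cv2.MORPH_OPEN,np.ones((k,k)))
    n,l,s,ce=cv2.connectedComponentsWithStats(m); out=[]
    for i in range(1,n):
        if s[i,4]<amin: continue
        v,u=np.nonzero(l==i); Q=plane(c,np.c_[u,v],zp)[:,:2]*1000
        (a,b),(w,h),t=cv2.minAreaRect(Q.astype(np.float32)); d=Q.mean(0)-[a,b]
        yaw=np.rad2deg(np.arctan2(d[1],d[0]))-45; yaw=t+round((yaw-t)/90)*90
        out.append((ce[i].round(),s[i,4],'mid',round(a,1),round(b,1),'size',round(w,1),round(h,1),'yaw',round((yaw+180)%360-180,1),'d',d.round(1)))
    return out
E
python3 - <<'E'
from h import *
c=pickle.load(open('w1.pkl','rb')); P=cloud(c)
for r in rects(c,(.4,.7,-.36,-.15),.026,.05,.030): print('L',r)
for r in rects(c,(.4,.7,-.36,-.15),.037,.05,.042,20): print('knob',r)
x,y,z=P[...,0],P[...,1],P[...,2]
m=(x>.5)&(x<.63)&(y>-.27)&(y<-.155)&(z>.0175)&(z<.026)
v,u=np.nonzero(m); Q=plane(c,np.c_[u,v],.020)[:,:2]*1000
A=Q[(Q[:,0]<Q[:,0].max()-16)]; A=A[A[:,1]>-195]   # strip along x
B=Q[(Q[:,1]<-200)&(Q[:,0]>595)]
for S in (A,B):
    vx,vy,px,py=cv2.fitLine(S.astype(np.float32),cv2.DIST_HUBER,0,.01,.01).ravel(); 
    if vx+vy<0: vx,vy=-vx,-vy
    print(len(S),np.rad2deg(np.arctan2(vy,vx)),px,py,cv2.minAreaRect(S.astype(np.float32)),S.min(0),S.max(0))
pts=[]
can=(z>.055)&(z<.08)&(x>.6); print('can',P[can].mean(0)); 
E
```

```text
L (array([394., 151.]), np.int32(75), 'mid', 669.1, -219.4, 'size', 30.6, 13.9, 'yaw', 60.0, 'd', array([-1. ,  0.6]))
L (array([308., 190.]), np.int32(2226), 'mid', 525.0, -294.1, 'size', 95.9, 96.8, 'yaw', 2.2, 'd', array([ 9.8, 12.5]))
knob (array([395., 151.]), np.int32(40), 'mid', 667.5, -218.2, 'size', 27.8, 9.1, 'yaw', 61.0, 'd', array([-0.6,  1.4]))
knob (array([324., 176.]), np.int32(85), 'mid', 559.1, -256.7, 'size', 14.4, 15.6, 'yaw', -45.1, 'd', array([ 0.3, -0.1]))
325 4.0651493 555.26776 -177.21657 ((555.1651000976562, -177.18211364746094), (91.76329040527344, 8.107003211975098), 3.920980215072632) [ 509.61978322 -183.65978218] [ 600.92361027 -171.29913344]
232 94.14417 612.62396 -233.84557 ((612.5355834960938, -234.56187438964844), (8.284689903259277, 69.50580596923828), 4.00820779800415) [ 606.27347634 -269.02930309] [ 618.16295918 -200.13547718]
can [ 0.6771422  -0.22367241  0.06513386]
```

The picture shows the low L at (308,190) with its knob at (324,177). The strips are at (325,121) and (357,150), the bottle at (328,72) and the can at (403,156). From these, home ≈ (560,-229) mm with yaw 4°, and the low weight ≈ (525,-294) mm with yaw ≈ 2.2°, which agrees with where its knob is. I'll straddle its +x leg above strip height and slide it home.

Call:
drive_tool(delta_pos=[[-70, -1, 50], [-70, -1, 100], [-70, -1, 150], [-70, -1, 200], [-70, -1, 250], [-70, -1, 290], [-70, -1, 310], [-70, -1, 310], [-70, -1, 310]], spin=[-2, -2, -2, -2, -2, -2, -2, -2, -2], gripper=0.4)

```text
time: 1.95
position: [0.5546, -0.2988, 0.0623]
ee_rot: [-2.179, -2.261, -0.0]
contact_force: [0.0, 0.2, 0.1]
gripper_width: 0.699
gripper_force: 0.0
```

Call:
drive_tool(delta_pos=[[0, 0, 30], [0, 0, 39], [0, 0, 39.5], [0, 0, 39.5]], spin=[0, 0, 0, 0])

```text
time: 2.35
position: [0.5552, -0.3003, 0.0247]
ee_rot: [2.18, 2.258, 0.002]
contact_force: [0.5, -0.5, 0.2]
gripper_width: 0.697
gripper_force: 0.0
```

Call:
drive_tool(delta_pos=[[0, 0, 0], [0, 0, 0], [0, 0, 0], [0, 0, 0], [0, 0, 0], [0, 0, 0], [0, 0, 0]], spin=[0, 0, 0, 0, 0, 0, 0], gripper=-0.3, newtons=15)

```text
time: 3.05
position: [0.5539, -0.3, 0.0234]
ee_rot: [-2.182, -2.26, 0.0]
contact_force: [-1.8, 0.6, 5.5]
gripper_width: 0.432
gripper_force: 15.0
```

Call:
drive_tool(delta_pos=[[7, 4, 0], [16, 10, 0], [26, 16, 0], [36, 22, 0], [46, 28, 0], [54, 32, 0], [60, 35, 0], [63, 37, 0], [64.5, 38, 0], [65.5, 38.5, 0], [66, 39, 0], [66, 39, 0]], spin=[0, -0.5, -1, -1.5, -2, -2, -2, -2, -2, -2, -2, -2])

```text
time: 4.25
position: [0.5889, -0.2355, 0.0234]
ee_rot: [2.145, 2.295, -0.007]
contact_force: [-5.6, -7.9, 8.0]
gripper_width: 0.434
gripper_force: 15.0
```

```bash
python3 - <<'E'
from h import *
o=get_obs(); print(o['position'],o['ee_rot'],o['contact_force'],o['ft_torque'])
E
```

```text
[ 0.58888448 -0.23548145  0.02340351] [ 2.14477545  2.29528361 -0.0071188 ] [-5.5711426  -7.93700886  7.98285281] [-1.73772132  1.45887527 -0.03370168]
```

Call:
drive_tool(delta_pos=[[1, 1, 0], [2, 2, 0], [2, 2, 0], [2, 2, 0]], spin=[0, 0, 0, 0])

```text
time: 4.65
position: [0.5889, -0.2354, 0.0233]
ee_rot: [-2.145, -2.294, 0.013]
contact_force: [-9.1, -10.1, 9.5]
gripper_width: 0.431
gripper_force: 15.0
```

Call:
drive_tool(delta_pos=[[0, 0, 0], [0, 0, 0], [0, 0, 0], [0, 0, -10], [0, 0, -50], [0, 0, -100], [-5, 0, -150], [-5, 0, -200], [-5, 0, -250], [-5, 0, -290], [-5, 0, -300], [-5, 0, -300]], spin=[0, 0, 0, 0, 0, 0, 0, 0, 0, 0, 0, 0], gripper=0.3)

```text
time: 5.85
position: [0.5939, -0.2346, 0.3256]
ee_rot: [2.139, 2.296, 0.004]
contact_force: [0.1, -0.5, -0.8]
gripper_width: 0.647
gripper_force: 0.0
```

```bash
python3 - <<'E'
from h import *
o=get_obs(); print(o['position'],o['ee_rot'])
c=cam('wrist'); save(c,'pics/w2.png'); pickle.dump(c,open('w2.pkl','wb'))
for r in rects(c,(.4,.65,-.36,-.155),.0265,.05,.030): print('L',r)
for r in rects(c,(.4,.65,-.36,-.15),.037,.05,.042,20): print('knob',r)
P=cloud(c);x,y,z=P[...,0],P[...,1],P[...,2]
m=(x>.5)&(x<.63)&(y>-.27)&(y<-.155)&(z>.0175)&(z<.0255)
v,u=np.nonzero(m); Q=plane(c,np.c_[u,v],.020)[:,:2]*1000
for S in (Q[(Q[:,0]<595)&(Q[:,1]>-190)],Q[(Q[:,1]<-195)&(Q[:,0]>605)]): print(len(S),cv2.minAreaRect(S.astype(np.float32)))
E
```

```text
[ 0.5938754  -0.23459248  0.32559463] [2.13860578 2.29642354 0.0044015 ]
L (array([303., 147.]), np.int32(2956), 'mid', 559.7, -229.6, 'size', 95.6, 96.4, 'yaw', 4.1, 'd', array([ 9.3, 13.1]))
knob (array([322., 131.]), np.int32(108), 'mid', 593.1, -191.2, 'size', 15.2, 14.2, 'yaw', -131.2, 'd', array([ 0., -0.]))
398 ((551.8632202148438, -178.22689819335938), (86.96382904052734, 8.164883613586426), 4.1393585205078125)
281 ((612.375732421875, -233.28277587890625), (7.945767402648926, 74.49771118164062), 3.714235544204712)
```

Call:
drive_tool(delta_pos=[[48, -2, -10], [97, -4, -20], [145, -7, -30], [194, -9, -40], [242, -11, -50], [290, -13, -60], [339, -15, -70], [387, -17, -75], [387, -17, -75], [387, -17, -75], [387, -17, -75]], spin=[0, 0, 0, 0, 0, 0, 0, 0, 0, 0, 0])

```text
time: 7.0
position: [0.5487, 0.1478, 0.3961]
ee_rot: [-2.144, -2.295, 0.005]
contact_force: [0.9, -0.8, 0.1]
gripper_width: 0.651
gripper_force: 0.0
```

```bash
python3 - <<'E'
from h import *
o=get_obs(); print(o['position'],o['ee_rot'])
c=cam('wrist'); save(c,'pics/w3.png'); pickle.dump(c,open('w3.pkl','wb'))
for r in rects(c,(.38,.69,.04,.45),.015,.05,.023,rows=235): print('L',r)
for r in rects(c,(.38,.69,.04,.45),.030,.06,.035,20,rows=235): print('high',r)
E
```

```text
[0.54872594 0.14780443 0.39612889] [-2.14389183 -2.29483823  0.00547128]
L (array([234., 103.]), np.int32(3173), 'mid', 406.5, 197.0, 'size', 23.8, 330.2, 'yaw', 94.9, 'd', array([-1.5, 15.5]))
L (array([329.,  30.]), np.int32(2958), 'mid', 539.6, 318.7, 'size', 95.9, 97.7, 'yaw', 9.5, 'd', array([ 7.9, 13.3]))
L (array([418.,  62.]), np.int32(1776), 'mid', 690.7, 270.8, 'size', 24.0, 221.6, 'yaw', 94.7, 'd', array([-4.2, 24.9]))
L (array([390., 102.]), np.int32(893), 'mid', 651.2, 235.5, 'size', 51.2, 50.9, 'yaw', 50.0, 'd', array([-0.1,  0.5]))
L (array([324., 154.]), np.int32(2158), 'mid', 565.3, 138.8, 'size', 95.9, 96.5, 'yaw', 110.8, 'd', array([-13.6,   7.8]))
L (array([359., 217.]), np.int32(930), 'mid', 610.6, 38.5, 'size', 170.1, 22.2, 'yaw', 4.0, 'd', array([11.2,  2.4]))
high (array([233., 104.]), np.int32(2691), 'mid', 407.9, 197.5, 'size', 19.8, 322.9, 'yaw', 94.9, 'd', array([-1.4, 14.2]))
high (array([420.,  59.]), np.int32(1407), 'mid', 689.2, 269.9, 'size', 20.1, 216.6, 'yaw', 94.8, 'd', array([-4.2, 28.8]))
high (array([390., 102.]), np.int32(893), 'mid', 648.8, 235.2, 'size', 50.1, 49.7, 'yaw', 50.0, 'd', array([-0.1,  0.5]))
high (array([304., 146.]), np.int32(78), 'mid', 518.6, 159.8, 'size', 14.5, 14.4, 'yaw', -86.0, 'd', array([ 0.3, -0.1]))
high (array([362., 219.]), np.int32(669), 'mid', 609.3, 39.9, 'size', 166.3, 16.3, 'yaw', 4.0, 'd', array([15.9,  2.9]))
```

View pics/w3.png

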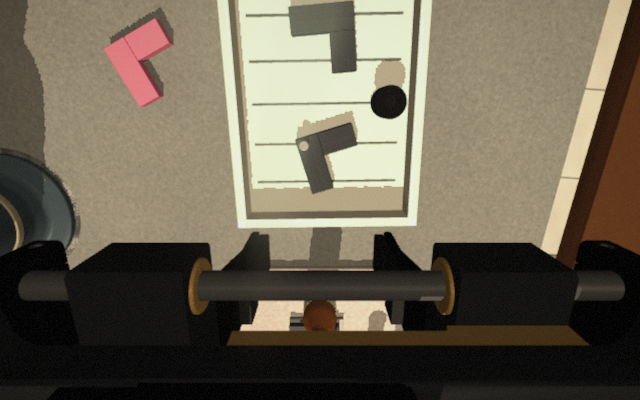

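The view confirms the choices: the middle weight with its knob at (304,146), the plain top weight at (329,30), the reel at (388,102), and a pink look-alike outside the tray at (138,60). The knob position agrees with the fitted pose to under 1 mm.

Call:
drive_tool(delta_pos=[[18.5, 10.4, 30], [18.5, 10.4, 70], [18.5, 10.4, 110], [18.5, 10.4, 150], [18.5, 10.4, 190], [18.5, 10.4, 230], [18.5, 10.4, 270], [18.5, 10.4, 305], [18.5, 10.4, 330], [18.5, 10.4, 336], [18.5, 10.4, 336]], spin=[8.2, 16.4, 24.6, 32.8, 41, 49.2, 57.4, 65.6, 73.2, 73.2, 73.2], gripper=0.4)

```text
time: 8.15
position: [0.5577, 0.1672, 0.0613]
ee_rot: [3.089, 0.569, -0.003]
contact_force: [-0.3, 0.0, 0.2]
gripper_width: 0.705
gripper_force: 0.0
```

```bash
cat >> h.py <<'E'
def go(tx,ty,tz,yaw):
    """world target mm, gripper yaw deg -> tool shift & spin from measured pose"""
    o=get_obs(); R,_=cv2.Rodrigues(np.array(o['ee_rot'],float)); p=np.array(o['position'])*1000
    y=np.rad2deg(np.arctan2(R[1,1],R[0,1])); s=-((yaw-y+180)%360-180)
    print('t',o['time'],'pos',p.round(1),'yaw',y.round(2),'tilt',R[:,2].round(4),'shift',(R.T@(np.array([tx,ty,tz])-p)).round(1),'spin',s.round(2),'F',np.round(o['contact_force'],1))
E
python3 -c "
from h import *
go(557.8,167.0,10,-69.2); print(get_obs()['joints'].round(2))"
```

```text
t 8.15 pos [557.7 167.2  61.3] yaw -69.14 tilt [-0.0018 -0.0012 -1.    ] shift [ 0.1  0.2 51.3] spin 0.06 F [-0.3  0.   0.2]
[-0.4   0.51  0.05  1.9  -0.03  0.74 -1.54]
```

Call:
drive_tool(delta_pos=[[0, 0, 25], [0, 0, 42], [0, 0, 50], [0, 0, 51], [0, 0, 51]], spin=[0, 0, 0, 0, 0])

```text
time: 8.65
position: [0.5591, 0.1686, 0.0122]
ee_rot: [-3.09, -0.567, -0.003]
contact_force: [0.5, -0.3, 0.2]
gripper_width: 0.701
gripper_force: 0.0
```

Call:
drive_tool(delta_pos=[[0, 0, 0], [0, 0, 0], [0, 0, 0], [0, 0, 0], [0, 0, 0], [0, 0, 0], [0, 0, 0]], spin=[0, 0, 0, 0, 0, 0, 0], gripper=-0.3, newtons=40)

```text
time: 9.35
position: [0.5584, 0.1683, 0.0115]
ee_rot: [3.09, 0.567, 0.001]
contact_force: [0.9, -2.2, 5.6]
gripper_width: 0.434
gripper_force: 40.0
```

Call:
drive_tool(delta_pos=[[0, 0, -10], [0, 0, -40], [0, 0, -80], [0, 0, -130], [0, 0, -180], [0, 0, -200], [0, 0, -200]], spin=[0, 0, 0, 0, 0, 0, 0])

```text
time: 10.05
position: [0.5596, 0.1696, 0.2148]
ee_rot: [-3.088, -0.567, -0.011]
contact_force: [-0.8, -0.5, -4.0]
gripper_width: 0.431
gripper_force: 40.0
```

```bash
python3 -c "
from h import *
go(557.8,167.0,200,4.05)
c=cam('wrist'); save(c,'pics/w4.png'); pickle.dump(c,open('w4.pkl','wb'))
P=cloud(c); print([P[v,320].round(3) for v in range(180,380,15)])"
```

```text
t 10.05 pos [559.6 169.6 214.8] yaw -69.19 tilt [ 0.0067  0.0032 -1.    ] shift [-2.7  1.8 14.8] spin -73.24 F [-0.8 -0.5 -4. ]
[array([0.599, 0.185, 0.227]), array([0.592, 0.183, 0.227]), array([0.585, 0.18 , 0.228]), array([0.578, 0.177, 0.228]), array([0.57 , 0.174, 0.227]), array([nan, nan, nan]), array([0.555, 0.169, 0.228]), array([0.588, 0.181, 0.303]), array([0.583, 0.179, 0.302]), array([0.529, 0.159, 0.227]), array([0.526, 0.157, 0.234]), array([0.58 , 0.178, 0.316]), array([0.582, 0.179, 0.322]), array([0.583, 0.179, 0.327])]
```

View pics/w4.png

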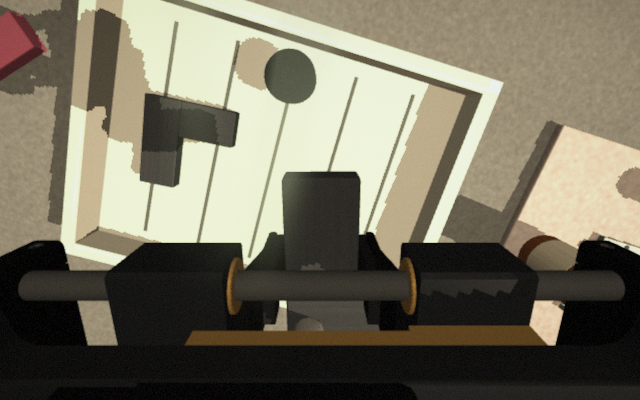

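Call:
drive_tool(delta_pos=[[-10, 20, -5], [-27, 57, -10], [-45, 97, -15], [-64, 137, -15], [-83, 178, -15], [-102, 219, -15], [-121, 260, -15], [-140, 300, -15], [-155, 333, -15], [-165, 354, -15], [-168, 361, -15], [-168, 361, -15]], spin=[-7, -15, -23, -31, -39, -47, -55, -63, -69, -73.2, -73.2, -73.2])

```text
time: 11.3
position: [0.5277, -0.2287, 0.2236]
ee_rot: [-2.143, -2.291, 0.003]
contact_force: [0.1, 0.9, -3.3]
gripper_width: 0.432
gripper_force: 40.0
```

```bash
python3 -c "
from h import *
go(530.5,-227.7,70,4.1)"
```

```text
t 11.3 pos [ 527.7 -228.7  223.6] yaw 3.8 tilt [-0.0044  0.0018 -1.    ] shift [  0.5   3.6 153.6] spin -0.3 F [ 0.1  0.9 -3.3]
```

Call:
drive_tool(delta_pos=[[0.8, 3, 40], [0.8, 3, 85], [0.8, 3, 125], [0.8, 3, 145], [0.8, 3, 153], [0.8, 3, 153], [0.8, 3, 153]], spin=[-0.3, -0.3, -0.3, -0.3, -0.3, -0.3, -0.3])

```text
time: 12.0
position: [0.5333, -0.2268, 0.074]
ee_rot: [2.134, 2.303, 0.002]
contact_force: [0.7, -0.5, -2.3]
gripper_width: 0.431
gripper_force: 40.0
```

```bash
python3 -c "
from h import *
go(530.5,-227.7,37,4.1)"
```

```text
t 12.0 pos [ 533.3 -226.8   74. ] yaw 4.36 tilt [ 2.e-03 -1.e-04 -1.e+00] shift [-0.7 -3.  37. ] spin 0.26 F [ 0.7 -0.5 -2.3]
```

Call:
drive_tool(delta_pos=[[-0.7, -2.5, 15], [-0.7, -2.5, 25], [-0.7, -2.5, 28], [-0.7, -2.5, 28], [-0.7, -2.5, 28]], spin=[0.2, 0.2, 0.2, 0.2, 0.2])

```text
time: 12.5
position: [0.5303, -0.2286, 0.0457]
ee_rot: [2.14, 2.299, 0.001]
contact_force: [0.2, -0.5, -3.5]
gripper_width: 0.429
gripper_force: 40.0
```

```bash
python3 -c "
from h import *
go(530.5,-227.7,37,4.1)
c=cam('wrist');save(c,'pics/w5.png');go(530.5,-227.7,37,4.1)
for r in rects(c,(.45,.62,-.25,-.1),.048,.063,.054,40,rows=235): print(r)
for r in rects(c,(.45,.65,-.36,-.15),.026,.036,.030,40,rows=235): print(r)"
```

```text
t 12.5 pos [ 530.3 -228.6   45.7] yaw 4.1 tilt [ 1.3e-03 -3.0e-04 -1.0e+00] shift [0.8 0.3 8.7] spin -0.0 F [ 0.2 -0.5 -3.5]
t 12.55 pos [ 530.3 -228.6   45.7] yaw 4.1 tilt [ 1.4e-03 -4.0e-04 -1.0e+00] shift [0.9 0.2 8.7] spin 0.0 F [-0.8  0.8 -3.7]
(array([368.,  60.]), np.int32(536), 'mid', 546.3, -130.4, 'size', 12.7, 46.0, 'yaw', 134.0, 'd', array([-1.8, -1.4]))
(array([321., 204.]), np.int32(4719), 'mid', 528.3, -199.7, 'size', 38.7, 31.8, 'yaw', 4.4, 'd', array([-0. ,  0.2]))
(array([395., 195.]), np.int32(6550), 'mid', 557.6, -201.8, 'size', 95.5, 42.7, 'yaw', 3.4, 'd', array([13.4,  3.2]))
```

Call:
drive_tool(delta_pos=[[0.8, 0.3, 4], [0.8, 0.3, 7], [0.8, 0.3, 8.5], [0.8, 0.3, 9], [0.8, 0.3, 9]], spin=[0, 0, 0, 0, 0])

```text
time: 13.05
position: [0.5297, -0.2274, 0.0365]
ee_rot: [-2.14, -2.299, -0.0]
contact_force: [-2.9, 1.0, 3.7]
gripper_width: 0.431
gripper_force: 40.0
```

Call:
drive_tool(delta_pos=[[0, 0, 0], [0, 0, 0], [0, 0, 0], [0, 0, 0], [0, 0, -10], [0, 0, -50], [0, 0, -100], [0, 0, -150], [0, 0, -200], [0, 0, -240], [0, 0, -250], [0, 0, -250]], spin=[0, 0, 0, 0, 0, 0, 0, 0, 0, 0, 0, 0], gripper=0.3)

```text
time: 14.25
position: [0.5307, -0.228, 0.2886]
ee_rot: [2.138, 2.296, 0.003]
contact_force: [0.3, 0.1, -0.2]
gripper_width: 0.649
gripper_force: 0.0
```

```bash
python3 - <<'E'
from h import *
go(549,148,396,4)
c=cam('wrist'); save(c,'pics/w6.png'); pickle.dump(c,open('w6.pkl','wb'))
for r in rects(c,(.4,.65,-.36,-.155),.044,.07,.048): print('mid',r)
for r in rects(c,(.4,.65,-.36,-.155),.056,.07,.060,20): print('knobmid',r)
for r in rects(c,(.4,.65,-.36,-.155),.0265,.0355,.030): print('low',r)
for r in rects(c,(.57,.63,-.22,-.15),.037,.05,.042,20): print('knoblow',r)
E
```

```text
t 14.25 pos [ 530.7 -228.   288.6] yaw 4.09 tilt [ 0.0047 -0.0015 -1.    ] shift [ 373.5   45.6 -107.9] spin 0.09 F [ 0.3  0.1 -0.2]
mid (array([334., 178.]), np.int32(3553), 'mid', 559.8, -229.8, 'size', 96.0, 94.9, 'yaw', -175.9, 'd', array([-10.7, -10.2]))
knobmid (array([314., 201.]), np.int32(126), 'mid', 526.6, -268.0, 'size', 13.9, 15.8, 'yaw', -175.9, 'd', array([-0. , -0.1]))
low (array([357., 152.]), np.int32(1704), 'mid', 558.9, -211.2, 'size', 94.8, 59.8, 'yaw', 3.6, 'd', array([18.1,  4.2]))
knoblow (array([372., 142.]), np.int32(130), 'mid', 592.6, -191.4, 'size', 14.7, 15.3, 'yaw', 50.3, 'd', array([0.2, 0.2]))
```

View pics/w6.png

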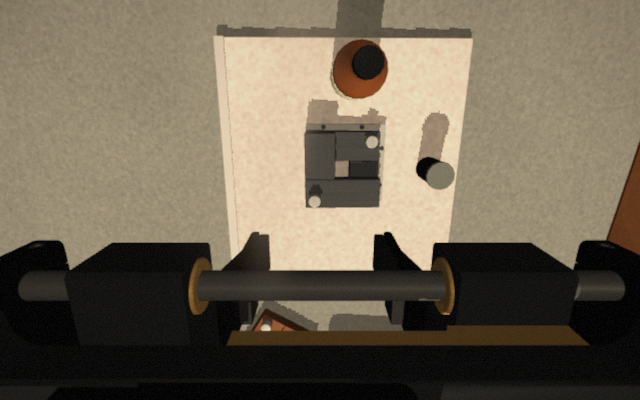

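The picture shows the middle weight square on the low one, knobs at (372,142) and (314,201), bottle and can untouched. Now the plain weight.

Call:
drive_tool(delta_pos=[[45, 6, 0], [94, 13, 0], [143, 20, 0], [192, 27, 0], [241, 34, 0], [290, 41, 0], [339, 48, 0], [388, 55, 20], [437, 62, 30], [486, 69, 40], [530, 75, 50], [544.4, 77.1, 70]], spin=[0, 0, 0, -1, -2, -3, -4, -5.4, -5.4, -5.4, -5.4, -5.4], gripper=0.4)

```text
time: 15.5
position: [0.5651, 0.328, 0.2136]
ee_rot: [-2.017, -2.403, -0.001]
contact_force: [1.7, 0.4, 0.1]
gripper_width: 0.701
gripper_force: 0.0
```

```bash
python3 -c "
from h import *
go(568.7,320.5,60,9.5)"
```

```text
t 15.5 pos [565.1 328.  213.6] yaw 9.97 tilt [-0.0033  0.0033 -1.    ] shift [ -8.5   2.6 153.5] spin 0.47 F [1.7 0.4 0.1]
```

Call:
drive_tool(delta_pos=[[0, 0, 40], [0, 0, 80], [0, 0, 120], [0, 0, 145], [0, 0, 155], [0, 0, 155], [0, 0, 155]], spin=[0, 0, 0, 0, 0, 0, 0])

```text
time: 16.2
position: [0.5682, 0.3212, 0.0615]
ee_rot: [-2.03, -2.398, -0.001]
contact_force: [-0.4, -0.8, 0.5]
gripper_width: 0.698
gripper_force: 0.0
```

```bash
python3 -c "
from h import *
go(568.7,320.5,10.5,9.5)"
```

```text
t 16.2 pos [568.2 321.2  61.5] yaw 9.5 tilt [ 5.e-04  6.e-04 -1.e+00] shift [-0.8  0.4 51. ] spin 0.0 F [-0.4 -0.8  0.5]
```

Call:
drive_tool(delta_pos=[[-0.5, 0.4, 25], [-0.5, 0.4, 42], [-0.5, 0.4, 50], [-0.5, 0.4, 51], [-0.5, 0.4, 51]], spin=[0, 0, 0, 0, 0])

```text
time: 16.7
position: [0.5687, 0.3207, 0.0105]
ee_rot: [2.03, 2.398, 0.001]
contact_force: [0.0, 0.7, -0.1]
gripper_width: 0.7
gripper_force: 0.0
```

Call:
drive_tool(delta_pos=[[0, 0, 0], [0, 0, 0], [0, 0, 0], [0, 0, 0], [0, 0, 0], [0, 0, 0], [0, 0, 0]], spin=[0, 0, 0, 0, 0, 0, 0], gripper=-0.3, newtons=40)

```text
time: 17.4
position: [0.5684, 0.3206, 0.0104]
ee_rot: [2.03, 2.398, 0.0]
contact_force: [-1.8, -0.1, 4.5]
gripper_width: 0.433
gripper_force: 40.0
```

Call:
drive_tool(delta_pos=[[0, 0, -10], [0, 0, -40], [0, 0, -80], [0, 0, -130], [0, 0, -180], [0, 0, -220], [0, 0, -230], [0, 0, -230]], spin=[0, 0, 0, 0, 0, 0, 0, 0])

```text
time: 18.2
position: [0.5688, 0.3207, 0.2416]
ee_rot: [2.029, 2.397, 0.005]
contact_force: [-0.9, -0.4, -2.9]
gripper_width: 0.433
gripper_force: 40.0
```

```bash
python3 -c "
from h import *
go(588.9,-230.5,240,4.1)
c=cam('wrist'); P=cloud(c); z=P[...,2]; print(np.nanmedian(z[195:230,320]),np.nanmedian(z[195:230,295]),np.nanmedian(z[195:230,345]),z[140:235:10,320].round(4))"
```

```text
t 18.2 pos [568.8 320.7 241.6] yaw 9.5 tilt [ 0.0029  0.0015 -1.    ] shift [-547.   -71.2    0.8] spin 5.4 F [-0.9 -0.4 -2.9]
0.25527940685089545 0.2552234749091181 0.25539398277460235 [0.0066 0.0078 0.2508 0.2557 0.2552 0.255  0.2555 0.2554 0.2548 0.256 ]
```

Call:
drive_tool(delta_pos=[[-30, -4, 0], [-78, -10, 0], [-127, -16, 0], [-176, -23, 0], [-225, -29, 0], [-274, -36, 0], [-323, -42, 0], [-372, -48, 0], [-421, -55, 0], [-470, -61, 0], [-515, -67, 0], [-537, -70, 0]], spin=[0, 0, 1, 2, 3, 4, 5, 5.4, 5.4, 5.4, 5.4, 5.4])

```text
time: 19.45
position: [0.585, -0.2266, 0.2362]
ee_rot: [-2.146, -2.289, 0.009]
contact_force: [-0.4, 0.6, -2.8]
gripper_width: 0.431
gripper_force: 40.0
```

Call:
drive_tool(delta_pos=[[-10, 0, 0], [-10, 0, 20], [-10, 0, 60], [-10, 0, 100], [-10, 0, 135], [-10, 0, 150], [-10, 0, 155], [-10, 0, 155]], spin=[0, 0, 0, 0, 0, 0, 0, 0])

```text
time: 20.25
position: [0.589, -0.23, 0.0849]
ee_rot: [-2.139, -2.3, -0.0]
contact_force: [-1.0, 0.2, -2.4]
gripper_width: 0.431
gripper_force: 40.0
```

```bash
python3 -c "
from h import *
go(588.9,-230.5,60,4.1)"
```

```text
t 20.25 pos [ 589.  -230.    84.9] yaw 4.15 tilt [-2.e-04  6.e-04 -1.e+00] shift [-0.5 -0.1 24.9] spin 0.05 F [-1.   0.2 -2.4]
```

Call:
drive_tool(delta_pos=[[-0.5, 0, 12], [-0.5, 0, 21], [-0.5, 0, 27], [-0.5, 0, 30], [-0.5, 0, 31.5], [-0.5, 0, 32], [-0.5, 0, 32]], spin=[0, 0, 0, 0, 0, 0, 0])

```text
time: 20.95
position: [0.5887, -0.2313, 0.0535]
ee_rot: [2.141, 2.299, 0.0]
contact_force: [-0.9, 0.5, 0.8]
gripper_width: 0.43
gripper_force: 40.0
```

Call:
drive_tool(delta_pos=[[0, 0, 0], [0, 0, 0], [0, 0, 0], [0, 0, 0], [0, 0, -10], [0, 0, -50], [0, 0, -100], [0, 0, -150], [0, 0, -200], [0, 0, -240], [0, 0, -250], [0, 0, -250]], spin=[0, 0, 0, 0, 0, 0, 0, 0, 0, 0, 0, 0], gripper=0.3)

```text
time: 22.15
position: [0.5895, -0.2315, 0.3058]
ee_rot: [2.137, 2.296, 0.003]
contact_force: [0.1, -0.2, -1.1]
gripper_width: 0.647
gripper_force: 0.0
```

```bash
python3 - <<'E'
from h import *
go(549,148,396,4)
c=cam('wrist'); save(c,'pics/w7.png')
for r in rects(c,(.4,.65,-.36,-.155),.0625,.08,.066): print('top',r)
for r in rects(c,(.4,.65,-.36,-.155),.044,.0615,.048): print('mid',r)
for r in rects(c,(.5,.55,-.29,-.25),.056,.07,.060,20): print('knobmid',r)
P=cloud(c); m=(P[...,2]>.0625)&(P[...,2]<.08)&(abs(P[...,0]-.56)<.06)&(abs(P[...,1]+.23)<.06)
Q=P[m]; A=np.c_[Q[:,:2],np.ones(len(Q))]; print('tilt',np.linalg.lstsq(A,Q[:,2],rcond=None)[0][:2].round(3),np.median(Q[:,2]))
E
```

```text
t 22.15 pos [ 589.5 -231.5  305.8] yaw 4.1 tilt [ 0.0048 -0.0015 -1.    ] shift [381.2 -12.8 -90.9] spin 0.1 F [ 0.1 -0.2 -1.1]
top (array([305., 155.]), np.int32(3786), 'mid', 560.2, -229.7, 'size', 95.9, 96.0, 'yaw', 3.8, 'd', array([ 9.3, 12.7]))
mid (array([281., 179.]), np.int32(1591), 'mid', 542.0, -251.9, 'size', 57.4, 54.2, 'yaw', -175.9, 'd', array([-2.1, -1.9]))
knobmid (array([270., 192.]), np.int32(118), 'mid', 526.8, -268.5, 'size', 15.4, 14.7, 'yaw', 48.7, 'd', array([-0.1,  0.2]))
tilt [0.001 0.001] 0.06720886497101802
```

View pics/w7.png

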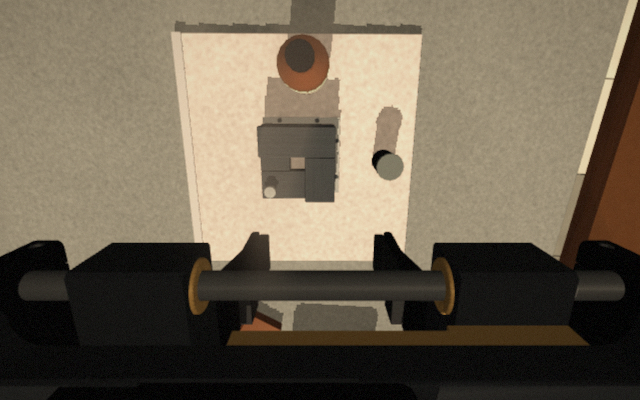

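The picture shows the plain weight level and square on top at (305,155), with the bottle and can in place. Handing in.

```bash
python3 -c "
from h import *
print(sign_off())"
```

```text
the job is handed in; nothing more can be done
None
```

The three-weight pile is built and handed in at about 22 s: by the last wrist measurements the weights are within 1 mm of each other and of home, square and level, and the bottle, film can and reel were not touched (the hand-in call gave no verdict).

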